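# Scan the stock label and park the scanner

### The job

Pick up the handheld scanner that stands on the worktop and aim it squarely at the label on the sloping lid of the wider ingredient bin, its open hood about 8 cm from the label, and hold it there still for two seconds. Then park the scanner upright on its charger, its hood lowered (not dropped) over the upright post until it is fully down, and let go. The scanner must not touch the bins, and the other kitchen things on the worktop must stay where they are.

Things in the scene. Friction and masses are not known exactly. Their poses are not given: they have to be found in the camera images.
- scanner: Handheld scanner, round, 172 mm tall, 0.15 to 0.31 kg, standing on its open hood. Origin: centre of the hood's open rim; z runs up the handle; it looks out along -z. Grey hood: z 0 to 58 mm, outer diameter 60 mm, hollow 51 mm in diameter, 48 mm deep. Black cone to z 76 mm. Black round handle, diameter 40 mm, z 76 to 164 mm: grip it at z about 115 mm, across any diameter.
- scanner_spot (a point): Point on the scanner's line of sight, 80 mm in front of the centre of the hood's rim (scanner z = -80 mm): best when it lies on the label's centre.
- wide_label: Paper label with black bars, 55 mm up the slope by 85 mm across, on the sloping lid of the wider ingredient bin. Origin: centre of the label, on the lid's surface. z points straight out of the label (35 degrees from vertical, leaning to the bin's front, which faces roughly the robot); x runs up the slope, y across it.
- wide_bin: The wider of two fixed white ingredient bins with grey sloping lids: 190 mm across (y), 220 mm deep (x), 209 mm high at the back. Origin: centre of its underside; the front (at x = -110 mm) faces -x and is 90 mm high; from there the lid slopes up at 35 degrees to the hinge at x = 60 mm, z = 209 mm. Label centre at x = -25, y = 0, z = 149.5 mm.
- narrow_bin: The narrower bin, 115 mm across, otherwise of the same shape and with a like label; not the one to scan. The two bins may stand either way round. Origin: centre of its underside.
- charger_seat (a point): Fixed charger: black base 100 x 100 x 18 mm with an upright grey round post, diameter 42 mm, in its middle; the post rises 44 mm above the base, its last 10 mm tapered to diameter 26 mm. This point: on the post's axis at the top face of the base (18 mm above the worktop); the centre of the scanner's hood rim lies here when parked. z up.
- spice_jar: Loose glass jar, diameter 54 mm, 100 mm tall, between the bins; origin at the centre of its underside. Leave alone.
- steel_bowl: Loose steel bowl, diameter 120 mm, 50 mm tall; origin under its centre. Leave alone.
- oil_bottle: Loose green bottle, diameter 68 mm, 200 mm tall; origin under its centre. Leave alone.
- tin: Loose steel can, diameter 76 mm, 110 mm tall; origin under its centre. Leave alone.
- spatula: Loose spatula lying flat, under 30 mm high; leave alone.
- bench_scraper: Loose dough scraper lying flat, blade 110 x 75 mm with a wooden grip 16 mm thick; leave alone.
- steel_beaker: Loose steel beaker, diameter 72 mm, 80 mm tall; origin under its centre. Leave alone.
There are look-alikes about, which are no part of the job. What is shaped like the scanner but blue or pink is not meant. What is shaped like the part that bears charger_seat but pink is not meant.

How it is judged:
By the outcome, as a careful person would: the job done as asked, in the order asked, and still so for the second after the job is handed in, with the robot touching nothing.
It also fails if it takes over 51 s, if anything falls off the work surface, if the arm or the gripper's body presses on something with over 40 N, if the wrist force passes 120 N, or if a joint passes its speed limit or range.

### The arm

A 6-joint arm with a two-finger parallel gripper is mounted at the origin on the work surface. World frame = base frame: x ahead of the robot, y to its left, z up, the work surface at z = 0. Lengths are in mm, angles in degrees, forces in N, time in s.
With the tool pointing down it reaches from about 325 to 850 mm from the base axis. Payload 4.4 kg.
Tool frame: the origin (TCP) lies where the fingers leave the gripper's body, on its centre line; the fingertips stand 97 mm ahead of it and the grasp point (between the pads) lies 78 mm ahead of it; z points along the fingers, y is the line along which they close (so a half turn about z gives the same grasp; the last joint's range is limited). The gripper opens to 94 mm and grips with 3 to 60 N. Pads are 16 mm wide; open, the fingers measure 119 mm over their backs; the gripper's body (75 mm by 177 mm) begins 78 mm behind the grasp point.
Start: joints at [-8.623, 11.837, 88.321, -0, 79.842, -8.623], TCP at [575.003, -0.012, 302.647] pointing down, gripper open.
Joint ranges: [-156.59, 156.59], [-49.26, 127.26], [12.9, 141.05], [-63.56, 243.56], [4.71, 150.69], [-161.64, 161.64]. Speed limits (degrees/s): [159.86, 159.86, 180, 180, 180, 180].

### API

Orientations are given as [roll, pitch, yaw] about the fixed x, y, z axes, in that order (R = Rz(yaw) Ry(pitch) Rx(roll)).
In Python, from rig import robot gives the robot as it stands.
- The arm moves only by the tool carry_out, never from a script. Its argument "motion" is a list of rows, each an object with "dp": the shift along the tool's x, y, z in mm, a list of three; "roll": the turn about the tool's z in rad. A call has exactly 5 rows; each row shifts and turns the commanded pose from where the row before left it, along the tool's axes as they then stand; what a row does not reach is not made up. A row lasts 1/8 s, in which the tool goes at most 62.5 mm and 10.7 degrees, less where a joint would pass 70% of its speed; a pose out of reach is approached as far as the arm can. A call is refused whole if a number of a shift passes 62.5 or a number of a turn 0.188, either way. A call with a gripper value outside its range is refused whole. "claw" is the finger opening in mm, from 0 to 94, set as the call begins (left out, the last holds). The fingers move at their own pace and stop on an object; "force" is the grip in N (left out, the last holds). Time passes only in rows, so rows that do not move let the fingers close, or fill a call up. It gives the time, the measured TCP pose, the force, the opening and the grip force at its end, in the units of the state.
- robot.get_obs(): the state, without advancing time (a new reading comes with each control period).
- robot.snapshot(name): name is "scene" or "side" or "wrist"; returns (picture, depth): 420x560x3 uint8, red, green, blue; 420x560 float32, mm along the optical axis (not along the pixel's ray), 0 where there is no reading.
- robot.camera_info(name): a dict with "fx", "fy", "cx", "cy" (pixels), "world_to_cam" (4x4, takes a point from world to camera coordinates). Camera axes: x right, y up, looking along -z (the intrinsics and any distortion apply to the point x, -y, -z); pixel columns grow to the right and rows downward; lengths in mm; the calibration is good to about 2 mm. A picture is of the moment at which its call begins: read the wrist's pose just before it. camera_info takes no time and is no camera call; for the wrist camera it gives the pose at the moment of the call.
- robot.finish_job(): hands the job in; it is judged then, once.
The state is a dict: "clock": time; "qpos": joint angles; "joint_vel": joint speeds; "joint_torque": joint torques, N m; "tool_pos": TCP position; "ee_rot": TCP orientation; "contact_force": force on the tool from outside, world axes, zero at the start; "ft_torque": the same for the moment, N m; "gripper_width": finger opening in mm; "finger_force": force on a finger pad.
Only numpy, scipy, OpenCV 4.12 (cv2) and the standard library are available. Lean on these libraries where they do the work, as an engineer would, in place of code of your own. Each camera call takes 0.05 s, during which the arm holds its last target. There are 200 camera calls.

## Working session

There is one attempt and no reset: what is moved stays moved. The work goes in short steps, Python scripts to look and compute and a tool call to move; the robot and the scene stay as the last step left them, time stands still between calls to the robot, and variables do not carry over. Pictures are saved under pics/ and viewed, at most 10 in all, crops included, and the job is handed in when it is done.

Besides the shell and the picture viewer there is one more tool, called as a command line: name --argument value ..., lists and objects as JSON in quotes. carry_out: Moves the arm, as the interface text tells. Its arguments: {"type":"object","properties":{"motion":{"type":"array"},"claw":{"type":"number"},"force":{"type":"number"}},"required":["motion"]}

```bash
mkdir -p pics; ls
python3 - <<'E'
from rig import robot
import cv2,numpy as np
o=robot.get_obs();print(o)
for n in("scene","side"):
    i=robot.camera_info(n);p,d=robot.snapshot(n)
    np.savez(f'{n}.npz',p=p,d=d,**{k:i[k] for k in("fx","fy","cx","cy","world_to_cam")})
    print(n,{k:(np.round(v,3).tolist() if k!='x' else 0) for k,v in i.items()})
    cv2.imwrite(f'pics/{n}0.png',p[...,::-1])
E
```

```text
pics
{'clock': 0.0, 'qpos': array([-8.62141303e+00,  1.18841659e+01,  8.84034207e+01, -1.24220198e-03,
        7.98402736e+01, -8.62279096e+00]), 'joint_vel': array([-0.01238885, -0.03581599, -0.03461756,  0.03976836, -0.0886215 ,
       -0.04891583]), 'joint_torque': array([-8.39226868e-05, -3.70882022e+01, -2.81415099e+01,  6.96549774e-02,
        3.60915181e-02, -1.71865345e-04]), 'tool_pos': array([5.74420812e+02, 8.72950208e-02, 3.01502796e+02]), 'ee_rot': array([-1.79873402e+02, -1.79614760e-02,  9.00015786e+01]), 'contact_force': array([0.06589465, 0.39757955, 0.02147984]), 'ft_torque': array([0.01384914, 0.03450289, 0.01157556]), 'finger_force': 0.0, 'gripper_width': 93.81346583245538}
scene {'fx': 505.655, 'fy': 505.655, 'cx': 273.341, 'cy': 201.44, 'world_to_cam': [[-0.379, 0.925, 0.001, 172.881], [-0.7, -0.287, 0.654, 321.995], [0.606, 0.248, 0.756, -1733.205], [0.0, 0.0, 0.0, 1.0]]}
side {'fx': 527.62, 'fy': 527.62, 'cx': 281.272, 'cy': 206.905, 'world_to_cam': [[-0.836, -0.548, 0.002, 416.776], [0.43, -0.654, 0.623, -228.939], [-0.34, 0.522, 0.782, -1504.017], [0.0, 0.0, 0.0, 1.0]]}
```

View images.

View pics/scene0.png

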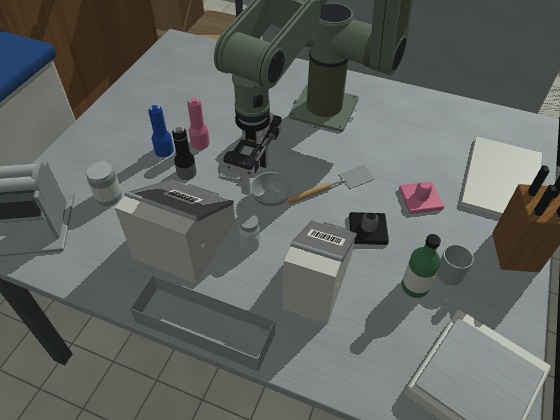

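View pics/side0.png

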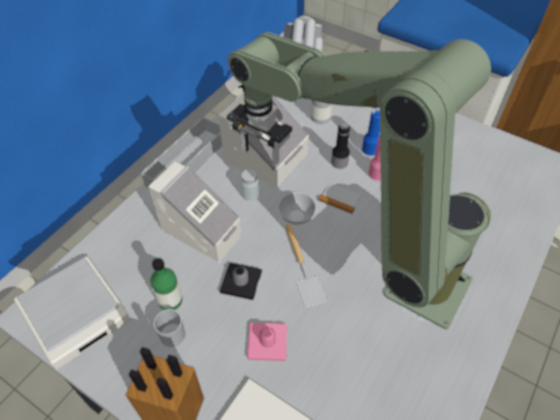

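```bash
cat > h.py <<'E'
import numpy as np,cv2
def load(n):
    z=np.load(n+'.npz');return z['p'],z['d'],z
def cloud(n):
    p,d,z=load(n);v,u=np.mgrid[:d.shape[0],:d.shape[1]]
    c=np.stack([(u-z['cx'])/z['fx']*d,-(v-z['cy'])/z['fy']*d,-d,np.ones_like(d)],-1)
    w=(c@np.linalg.inv(z['world_to_cam']).T)[...,:3];w[d==0]=np.nan
    return p,w
def save(name,robot,key):
    i=robot.camera_info(name);p,d=robot.snapshot(name)
    np.savez(f'{key}.npz',p=p,d=d,**{k:i[k] for k in("fx","fy","cx","cy","world_to_cam")})
    return p
def circ(P):
    A=np.c_[2*P[:,0],2*P[:,1],np.ones(len(P))];s=np.linalg.lstsq(A,(P**2).sum(1),rcond=None)[0]
    return s[0],s[1],np.sqrt(s[2]+s[0]**2+s[1]**2)
E
python3 - <<'E'
from h import *
for n in('scene','side'):
    p,w=cloud(n)
    # top-down height map: 2px/mm*... 2.5mm per px, x 200..1000 -> rows, y 600..-600
    H=np.zeros((360,480,3),np.uint8);Z=np.full((360,480),-1e3)
    W=w.reshape(-1,3);C=p.reshape(-1,3)
    r=((1000-W[:,0])/2.5);c=((600-W[:,1])/2.5)
    ok=np.isfinite(r)&(r>=0)&(r<360)&(c>=0)&(c<480)&(W[:,2]<260)
    for R,Cc,z,col in zip(r[ok].astype(int),c[ok].astype(int),W[ok,2],C[ok]):
        if z>Z[R,Cc]: Z[R,Cc]=z;H[R,Cc]=col
    np.save(n+'_Z.npy',Z)
    cv2.imwrite(f'pics/top_{n}.png',H[...,::-1])
    # worktop plane check
    m=np.abs(W[:,2])<8; print(n,np.median(W[m,2]))
a=cv2.imread('pics/top_scene.png');b=cv2.imread('pics/top_side.png')
cv2.imwrite('pics/top.png',cv2.resize(np.hstack([a[:,60:460],b[:,60:460]]),None,fx=1,fy=1))
E
```

```text
scene -0.8925175653073438
side 0.7760340720678869
```

View pics/top.png

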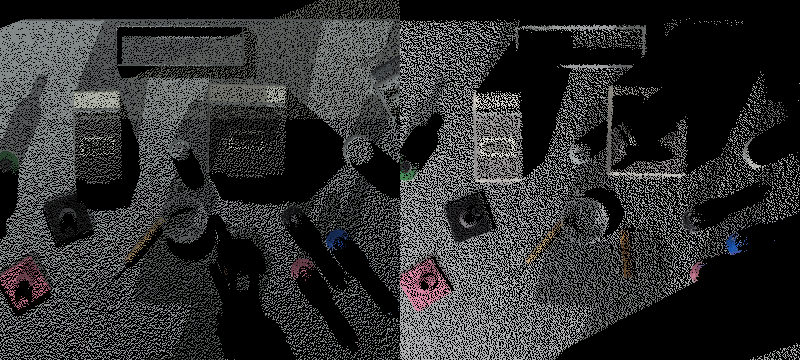

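Run:
```python
from h import *
from scipy.optimize import least_squares
def cf(P,r):
    return least_squares(lambda c:np.hypot(*(P-c).T)-r,P.mean(0),loss='soft_l1').x
for n in('scene','side'):
    p,w=cloud(n);s=p.max(2).astype(int)
    def near(c,R,z0,z1): return (np.hypot(w[...,0]-c[0],w[...,1]-c[1])<R)&(w[...,2]>z0)&(w[...,2]<z1)
    m=near((455,-290),50,84,158);P=w[m]
    print(n,'handle',m.sum(),cf(P[:,:2],20),circ(P[:,:2]),'ztop',np.nanmax(w[near((455,-290),50,60,260)][:,2]))
    m=near((455,-290),50,8,52);P=w[m];print(' hood',m.sum(),cf(P[:,:2],30))
    m=near((455,282),40,23,50);P=w[m];print(' post',m.sum(),cf(P[:,:2],21),'ztop',np.percentile(w[near((455,282),40,50,90)][:,2],[50,98]))
    m=near((455,282),80,13,22);P=w[m][:,:2].astype(np.float32);print(' base',m.sum(),cv2.minAreaRect(P))
    # lid plane of wide bin
    m=(w[...,0]>560)&(w[...,0]<710)&(w[...,1]>-260)&(w[...,1]<-80)&(w[...,2]>92)&(w[...,2]<206)
    P=w[m]
    c=P.mean(0)
    for k in range(8):
        U,S,V=np.linalg.svd(P-c,full_matrices=False);nn=V[2]*np.sign(V[2][2]);dd=np.abs((w[m]-c)@nn);P=w[m][dd<4];c=P.mean(0)
    print(' lid',len(P),c,nn,'tilt',np.degrees(np.arccos(nn[2])),'yaw',np.degrees(np.arctan2(-nn[1],-nn[0])))
    q=np.zeros(s.shape,bool);q[m]=np.abs((w[m]-c)@nn)<5
    L=(q&(s>150)).astype(np.uint8)
    L=cv2.morphologyEx(L,cv2.MORPH_CLOSE,np.ones((5,5)))&q
    k,lab,st,ce=cv2.connectedComponentsWithStats(L)
    for i in np.argsort(-st[1:,4])[:3]+1:
        W=w[lab==i];print('  comp',st[i],W.mean(0))
    for nm,c0,R,z0,z1 in(('bowl',(462,-20),75,5,60),('jar',(630,-0),45,5,110),('blue',(395,-390),50,5,180),('pink',(325,-300),50,5,180),('tin',(620,-450),60,5,120)):
        W=w[near(c0,R,z0,z1)]
        if len(W):print('  ',nm,len(W),W.min(0).round(),W.max(0).round())
```

```text
scene handle 279 [ 451.84441451 -285.7996493 ] (np.float64(454.0818968794535), np.float64(-284.0900207711338), np.float64(17.86114575618653)) ztop 176.92765635028093
 hood 213 [ 451.8607608  -286.17603649]
 post 104 [455.62480961 280.0309016 ] ztop [56.54998323 61.29137946]
 base 783 ((458.164306640625, 280.25927734375), (105.21502685546875, 100.2876968383789), 18.479528427124023)
 lid 1488 [ 644.34123536 -168.41715072  145.19430448] [-0.57403375  0.0146264   0.81870099] tilt 35.04503106092163 yaw -1.4595821660980761
  comp [170 190  33  12  58] [ 634.76810242 -161.59326347  139.18655371]
  comp [223 197   1   1   1] [571.49269153 -96.70750905  94.37745466]
   bowl 1050 [391. -69.   5.] [513.  53.  53.]
   jar 673 [600. -24.   5.] [652.  28. 105.]
   blue 773 [ 373. -424.    5.] [ 428. -356.  179.]
   pink 760 [ 293. -335.    5.] [ 361. -264.  177.]
   tin 1120 [ 580. -484.    5.] [ 676. -407.  114.]
side handle 209 [ 449.63513933 -288.13527898] (np.float64(448.12747558879863), np.float64(-284.8176348128566), np.float64(17.57843212962142)) ztop 179.31497679731274
 hood 166 [ 449.64943768 -288.71434039]
 post 102 [454.24345267 277.589797  ] ztop [56.27326011 63.21963998]
 base 797 ((452.9405822753906, 278.25372314453125), (101.48016357421875, 103.51007843017578), 20.89816665649414)
 lid 826 [ 615.46180148 -174.9847303   128.28934067] [-0.5699939   0.01996597  0.8214063 ] tilt 34.77418143039674 yaw -2.00615837469016
  comp [277 102  31  59 494] [ 597.22682543 -209.25998433  116.50565239]
  comp [263 141   8  14  31] [ 621.39342836 -104.01302068  130.06356022]
  comp [262 134   7   5  18] [ 645.59519661 -129.84575569  148.35915176]
   bowl 975 [389. -74.   5.] [535.  52.  60.]
   jar 492 [586. -26.   5.] [671.  42. 109.]
   blue 558 [ 364. -419.    5.] [ 440. -345.  178.]
   pink 324 [ 290. -323.    5.] [ 372. -251.  173.]
   tin 437 [ 562. -507.    5.] [ 679. -392.  105.]
```

carry_out --motion '[{"dp": [-34,-11,-20],"roll": 0},{"dp": [-34,-11,-20],"roll": 0},{"dp": [-34,-11,-20],"roll": 0},{"dp": [-34,-11,-20],"roll": 0},{"dp": [-34,-11,-20],"roll": 0}]'

```text
clock: 0.72
tool_pos: [519.3, -170.9, 402.7]
ee_rot: [-179.9, -0.0, 90.0]
contact_force: [0.9, 0.2, -0.6]
gripper_width: 94.0
finger_force: 0.0
```

carry_out --motion '[{"dp": [0,0,0],"roll": 0.16},{"dp": [0,0,0],"roll": 0.16},{"dp": [0,0,0],"roll": 0.16},{"dp": [0,0,0],"roll": 0.16},{"dp": [0,0,0],"roll": 0.16}]'

```text
clock: 1.35
tool_pos: [519.7, -169.9, 401.9]
ee_rot: [-179.9, 0.0, 43.9]
contact_force: [1.3, 0.6, -0.6]
gripper_width: 94.1
finger_force: 0.0
```

carry_out --motion '[{"dp": [0,0,0],"roll": 0.16},{"dp": [0,0,0],"roll": 0.16},{"dp": [0,0,0],"roll": 0.16},{"dp": [0,0,0],"roll": 0.16},{"dp": [0,0,0],"roll": 0.16}]'

```text
clock: 1.98
tool_pos: [519.8, -169.9, 401.9]
ee_rot: [-180.0, 0.1, -2.0]
contact_force: [0.1, 0.0, -1.5]
gripper_width: 93.9
finger_force: 0.0
```

Run:
```python
from rig import robot
from h import *
o=robot.get_obs();print(o['clock'],o['tool_pos'],o['ee_rot'],o['qpos'].round(1))
p=save('wrist',robot,'w1');q=save('side',robot,'s1')
print(np.load('w1.npz')['world_to_cam'].round(2).tolist(),np.load('w1.npz')['fx'])
cv2.imwrite('pics/w1.png',p[...,::-1])
```

```text
1.975 [ 519.75562957 -169.89747966  401.9497485 ] [-1.79966124e+02  7.09840906e-02 -1.97704527e+00] [-27.2   5.   84.4   0.   90.6  64.8]
[[-0.03, -1.0, -0.0, -151.19], [0.96, -0.03, -0.27, -452.47], [0.27, -0.01, 0.96, -626.35], [0.0, 0.0, 0.0, 1.0]] 358.20508519057535
```

View pics/w1.png

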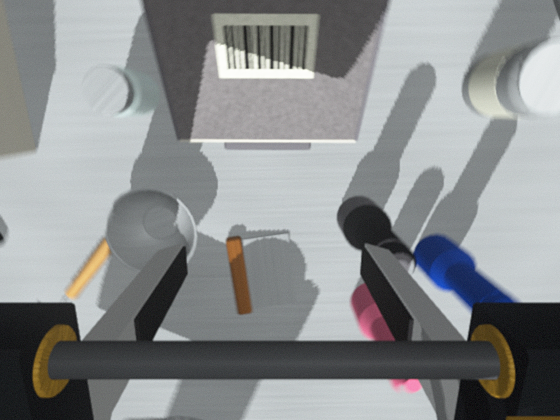

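Run:
```python
from h import *
from scipy.optimize import least_squares
p,w=cloud('w1');s=p.max(2).astype(int)
g=np.nanmedian(w[150:200,230:330].reshape(-1,3),0);print('table',g)
for a in((235,240),(289,234),(289,240),(243,312),(228,240),(315,265)):print(a,w[a[1],a[0]].round())
m=np.zeros(s.shape,bool);m[80:125,215:335]=1;m[30:75,190:210]=1;P=w[m];P=P[np.isfinite(P[:,0])]
c=P.mean(0);nn=np.linalg.svd(P-c,full_matrices=False)[2][2];nn*=np.sign(nn[2]);print('lid',c,nn,np.degrees(np.arccos(nn[2])),np.degrees(np.arctan2(-nn[1],-nn[0])),np.std((P-c)@nn))
roi=np.zeros_like(s,np.uint8);roi[5:85,205:330]=1
b=((p.astype(int)[...,0]-p.astype(int)[...,2]>6)&(s>120)&(roi>0)).astype(np.uint8)
b=cv2.morphologyEx(b,cv2.MORPH_CLOSE,np.ones((9,9)))
cn=max(cv2.findContours(b,0,2)[0],key=cv2.contourArea);r=cv2.approxPolyDP(cv2.convexHull(cn),6,True)[:,0];print(r.tolist())
z=np.load('w1.npz');T=np.linalg.inv(z['world_to_cam'])
def ray(u,v):
    d=T[:3,:3]@np.array([(u-z['cx'])/z['fx'],-(v-z['cy'])/z['fy'],-1]);return T[:3,3],d
Q=[]
for u,v in r:
    o,d=ray(u,v);Q.append(o+d*((c-o)@nn)/(d@nn))
Q=np.array(Q);print(Q.round(1),'centre',Q.mean(0))
for n in('w1','s1'):
    p,w=cloud(n)
    for z0,z1,R in((84,158,20),(8,52,30)):
        m=(np.hypot(w[...,0]-451,w[...,1]+287)<38)&(w[...,2]>z0)&(w[...,2]<z1);P=w[m]
        if m.sum()>50:print(n,R,m.sum(),least_squares(lambda c:np.hypot(*(P[:,:2]-c).T)-R,[451,-287],loss='soft_l1').x)
p,w=cloud('s1')
m=(w[...,0]>560)&(w[...,0]<700)&(w[...,1]>-255)&(w[...,1]<-90)&(w[...,2]>95)&(w[...,2]<190);P=w[m];c=P.mean(0)
for k in range(8):
    n2=np.linalg.svd(P-c,full_matrices=False)[2][2];n2*=np.sign(n2[2]);P=w[m][np.abs((w[m]-c)@n2)<4];c=P.mean(0)
print('s1 lid',len(P),c,n2,'offset vs wrist plane at lid',(c-Q.mean(0))@nn)
```

```text
table [ 513.33256284 -177.1860855    -1.25723713]
(235, 240) [ 427. -113.   17.]
(289, 234) [ 427. -188.   -2.]
(289, 240) [ 419. -188.    3.]
(243, 312) [ 315. -117.   17.]
(228, 240) [ 426. -103.   14.]
(315, 265) [nan nan nan]
lid [ 611.45758129 -164.09943925  121.46800466] [-0.57520188  0.01413683  0.81788932] 35.12593844539905 -1.4078838473076605 0.643060521053878
[[318, 15], [312, 78], [218, 77], [213, 14]]
[[ 670.4 -210.2  163.7]
 [ 625.4 -208.4  132. ]
 [ 629.1 -122.   133.1]
 [ 673.8 -126.1  164.6]] centre [ 649.65258612 -166.69094369  148.37442556]
w1 20 977 [ 451.92499986 -285.25295199]
w1 30 461 [ 452.1720894  -285.85890193]
s1 20 214 [ 449.89490826 -287.74392102]
s1 30 167 [ 449.76990438 -288.5441015 ]
s1 lid 1581 [ 634.22442087 -170.1251087   141.32412727] [-0.57549736  0.01082444  0.817732  ] offset vs wrist plane at lid 3.059397825875469
```

carry_out --motion '[{"dp": [-13,24,0],"roll": -0.01},{"dp": [-13,24,0],"roll": 0},{"dp": [-13,24,0],"roll": 0},{"dp": [-13,24,0],"roll": 0},{"dp": [-13,23,0],"roll": 0}]'

```text
clock: 2.7
tool_pos: [451.9, -288.3, 402.3]
ee_rot: [-180.0, 0.0, -0.9]
contact_force: [0.5, -0.0, -0.0]
gripper_width: 93.7
finger_force: 0.0
```

carry_out --motion '[{"dp": [0,0,55],"roll": 0},{"dp": [0,0,55],"roll": 0},{"dp": [0,0,50],"roll": 0},{"dp": [0,0,34],"roll": 0},{"dp": [0,0,15],"roll": 0}]'

```text
clock: 3.32
tool_pos: [451.3, -286.6, 191.0]
ee_rot: [-179.8, 0.2, -1.0]
contact_force: [0.7, -0.2, -0.1]
gripper_width: 93.9
finger_force: 0.0
```

carry_out --motion '[{"dp": [0,0,0],"roll": 0},{"dp": [0,0,0],"roll": 0},{"dp": [0,0,0],"roll": 0},{"dp": [0,0,0],"roll": 0},{"dp": [0,0,0],"roll": 0}]' --claw 30 --force 25

```text
clock: 3.95
tool_pos: [452.7, -287.8, 194.2]
ee_rot: [180.0, -0.0, -1.1]
contact_force: [0.5, 0.5, -0.2]
gripper_width: 47.3
finger_force: 0.0
```

carry_out --motion '[{"dp": [0,0,0],"roll": 0},{"dp": [0,0,0],"roll": 0},{"dp": [0,0,0],"roll": 0},{"dp": [0,0,0],"roll": 0},{"dp": [0,0,0],"roll": 0}]'

```text
clock: 4.58
tool_pos: [452.6, -287.5, 193.8]
ee_rot: [-180.0, -0.0, -1.1]
contact_force: [-0.2, 1.4, 2.0]
gripper_width: 39.5
finger_force: 25.0
```

carry_out --motion '[{"dp": [0,0,-10],"roll": 0},{"dp": [0,0,-10],"roll": 0},{"dp": [10,-20,0],"roll": 0},{"dp": [10,-20,0],"roll": 0},{"dp": [10,-22,0],"roll": 0}]'

```text
clock: 5.2
tool_pos: [484.0, -225.9, 214.2]
ee_rot: [180.0, -0.0, -1.1]
contact_force: [1.0, 0.5, -1.3]
gripper_width: 39.7
finger_force: 25.0
```

carry_out --motion '[{"dp": [0,0,5],"roll": 0},{"dp": [0,0,5],"roll": 0},{"dp": [0,0,5],"roll": 0},{"dp": [0,0,3],"roll": 0},{"dp": [0,0,1],"roll": 0}]'

```text
clock: 5.82
tool_pos: [483.4, -226.5, 194.2]
ee_rot: [-180.0, 0.0, -1.1]
contact_force: [0.6, 0.4, -2.9]
gripper_width: 39.8
finger_force: 25.0
```

carry_out --motion '[{"dp": [0,0,0],"roll": 0},{"dp": [0,0,1],"roll": 0},{"dp": [-7,0,-1.7],"roll": 0},{"dp": [-7.2,0,-1.1],"roll": 0},{"dp": [-7.2,0,-0.7],"roll": 0}]' --force 5

```text
clock: 6.45
tool_pos: [461.6, -225.7, 197.3]
ee_rot: [180.0, 0.0, -1.1]
contact_force: [-0.1, -0.1, -2.9]
gripper_width: 39.8
finger_force: 5.0
```

carry_out --motion '[{"dp": [-7.3,0,-0.3],"roll": 0},{"dp": [-7.2,0,0.1],"roll": 0},{"dp": [-7.3,0,0.6],"roll": 0},{"dp": [-7.2,0,1],"roll": 0},{"dp": [-7.1,0,1.5],"roll": 0}]'

```text
clock: 7.08
tool_pos: [425.7, -225.1, 194.2]
ee_rot: [180.0, 0.0, -1.1]
contact_force: [-0.4, 0.3, -3.3]
gripper_width: 40.0
finger_force: 5.0
```

carry_out --motion '[{"dp": [-7,0,1.9],"roll": 0},{"dp": [-6.9,0,2.3],"roll": 0},{"dp": [0,0,0],"roll": 0},{"dp": [0,0,0],"roll": 0},{"dp": [0,0,0],"roll": 0}]'

```text
clock: 7.7
tool_pos: [413.6, -225.4, 192.0]
ee_rot: [179.9, -0.2, -1.1]
contact_force: [1.8, 1.2, 5.9]
gripper_width: 39.9
finger_force: 5.0
```

```bash
cat >> h.py <<'E'
def axis(key,c,L=None):
    "scanner axis from dark/grey cloud near grasp c: slice-wise circle centres along the axis"
    from scipy.optimize import least_squares
    p,w=cloud(key);q=w.reshape(-1,3);col=p.reshape(-1,3).astype(int)
    return q,col
E
python3 - <<'E'
from rig import robot
from h import *
o=robot.get_obs();print(o['clock'],o['tool_pos'],o['ee_rot'],o['contact_force'])
p=save('side',robot,'s2');q=save('scene',robot,'c2')
cv2.imwrite('pics/s2.png',np.hstack([cv2.resize(p[80:230,220:420],None,fx=2,fy=2),cv2.resize(q[90:240,120:320],None,fx=2,fy=2)])[...,::-1])
E
```

```text
7.7 [ 413.6050383  -225.37016058  191.95704555] [179.92458919  -0.23223015  -1.11896303] [1.8321207  1.24923548 5.8736436 ]
```

View pics/s2.png

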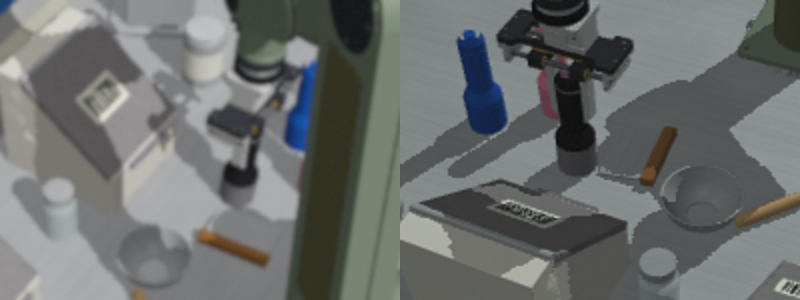

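carry_out --motion '[{"dp": [0,0,0],"roll": 0},{"dp": [0,0,-15],"roll": 0},{"dp": [29,0,0],"roll": 0},{"dp": [29,0,0],"roll": 0},{"dp": [29,0,0],"roll": 0}]' --force 20

```text
clock: 8.43
tool_pos: [499.8, -226.6, 205.5]
ee_rot: [180.0, 0.0, -1.1]
contact_force: [-0.2, -1.5, -2.2]
gripper_width: 39.6
finger_force: 20.0
```

carry_out --motion '[{"dp": [0,0,8],"roll": 0},{"dp": [0,0,4],"roll": 0},{"dp": [0,0,2],"roll": 0},{"dp": [0,0,1],"roll": 0},{"dp": [0,0,0],"roll": 0}]'

```text
clock: 9.05
tool_pos: [498.5, -226.3, 191.7]
ee_rot: [-179.9, 0.0, -1.1]
contact_force: [-2.4, 2.8, 8.1]
gripper_width: 39.7
finger_force: 20.0
```

carry_out --motion '[{"dp": [0,0,0],"roll": 0},{"dp": [-7,0,-1],"roll": 0},{"dp": [-7.2,0,-0.9],"roll": 0},{"dp": [-7.2,0,-0.5],"roll": 0},{"dp": [-7.3,0,-0.2],"roll": 0}]' --force 6

```text
clock: 9.68
tool_pos: [469.7, -226.4, 192.4]
ee_rot: [179.9, 0.0, -1.1]
contact_force: [1.1, -1.0, -0.0]
gripper_width: 39.8
finger_force: 6.0
```

Run:
```python
from rig import robot
from h import *
o=robot.get_obs();print(o['clock'],o['tool_pos'],o['ee_rot'],o['contact_force'])
p=save('scene',robot,'c3')
cv2.imwrite('pics/c3.png',cv2.resize(p[60:210,130:330],None,fx=3,fy=3)[...,::-1])
```

```text
9.675 [ 469.69765088 -226.38176913  192.40650461] [ 1.79936935e+02  3.63927767e-02 -1.09854128e+00] [ 1.06786939 -1.0403914  -0.04579375]
```

View pics/c3.png

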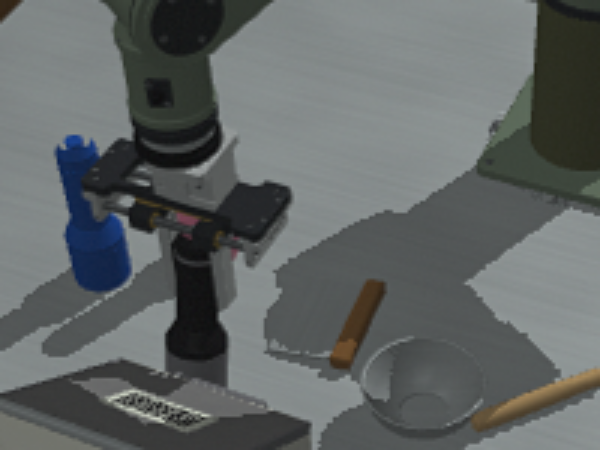

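```bash
cat >> h.py <<'E'
def fit(keys,G,th0):
    """G grasp pt (world); returns tilt toward -x (deg), toward +y (deg), rim centre. Direction a=(-sin th, sin ph,.)"""
    from scipy.optimize import least_squares
    G=np.array(G,float);Q=[]
    def ax(p):
        a=np.array([-np.sin(p[0])*np.cos(p[1]),np.sin(p[1]),np.cos(p[0])*np.cos(p[1])]);return a
    for k in keys:
        p,w=cloud(k);q=w.reshape(-1,3);c=p.reshape(-1,3).astype(int);a=ax([np.radians(th0),0])
        t=(q-G)@a;d=np.linalg.norm(q-G-t[:,None]*a,axis=1)
        m=(t>-112)&(t<55)&(d<48)&(q[:,2]>8)&(np.ptp(c,axis=1)<25)&(c.max(1)<130)&~((np.abs(q[:,2]-G[2]-20)<45)&(np.abs(q[:,0]-G[0])<22)&(np.abs(q[:,1]-G[1])>15))
        Q.append(q[m])
    n=[len(x) for x in Q];Q=np.vstack(Q)
    def res(p):
        a=ax(p);g=G+[p[2],p[3],0];v=Q-g;t=v@a+115+p[4];d=np.linalg.norm(v-(v@a)[:,None]*a,axis=1)
        r=np.interp(t,[0,58,76,164],[30,30,20,20]);return d-r
    s=least_squares(res,[np.radians(th0),0,0,0,0],loss='soft_l1',f_scale=2,bounds=([-1,-.5,-30,-30,-12],[1,.5,30,30,12]))
    a=ax(s.x);g=G+[s.x[2],s.x[3],0]
    print(n,'tilt',np.degrees(s.x[0]).round(1),'side',np.degrees(s.x[1]).round(1),'off',s.x[2:].round(1),'rms',np.sqrt(np.mean(np.minimum(res(s.x)**2,100))).round(1),'rim',(g-a*(115+s.x[4])).round(1))
    return s.x,a
E
python3 - <<'E'
from h import *
for th in(0,15):
    fit(['c3'],[469.7,-226.4,114.4],th)
fit(['c2'],[413.6,-225.4,114],0);fit(['s2'],[413.6,-225.4,114],0)
fit(['scene'],[450.7,-287,115],0);fit(['side'],[450.7,-287,115],0)
E
```

```text
[503] tilt 14.3 side 0.6 off [ 7.  -0.2 -3.4] rms 2.2 rim [ 504.2 -227.7    6.3]
[649] tilt 14.6 side 0.5 off [ 7.  -0.  -3.3] rms 2.2 rim [ 504.9 -227.4    6.3]
[668] tilt 3.8 side -0.1 off [ 1.8 -0.1 -0.9] rms 2.4 rim [ 4.231e+02 -2.253e+02  1.000e-01]
[411] tilt 4.1 side -0.4 off [ 0.4 -2.9 -3.4] rms 2.8 rim [ 421.9 -227.4    2.7]
[624] tilt 0.2 side 0.3 off [0.8 1.3 2.3] rms 2.4 rim [ 452.  -286.2   -2.3]
[446] tilt 0.0 side -0.9 off [-0.7 -2.7 -1.4] rms 3.0 rim [ 450.1 -288.     1.4]
```

carry_out --motion '[{"dp": [-7.2,0,0.3],"roll": 0},{"dp": [-7.3,0,0.6],"roll": 0},{"dp": [-7.2,0,1],"roll": 0},{"dp": [-7.1,0,1.5],"roll": 0},{"dp": [-7,0,1.9],"roll": 0}]'

```text
clock: 10.35
tool_pos: [434.2, -225.1, 187.2]
ee_rot: [-180.0, 0.0, -1.1]
contact_force: [1.0, -0.8, -0.4]
gripper_width: 39.8
finger_force: 6.0
```

carry_out --motion '[{"dp": [-6.9,0,2.3],"roll": 0},{"dp": [0,0,0],"roll": 0},{"dp": [0,0,0],"roll": 0},{"dp": [0,0,0],"roll": 0},{"dp": [0,0,0],"roll": 0}]'

```text
clock: 10.98
tool_pos: [427.9, -225.0, 185.0]
ee_rot: [-180.0, 0.0, -1.1]
contact_force: [-1.1, -0.9, 0.9]
gripper_width: 39.6
finger_force: 6.0
```

Run:
```python
from rig import robot
from h import *
o=robot.get_obs();print(o['clock'],o['tool_pos'],o['ee_rot'],o['contact_force'])
save('scene',robot,'c4');save('side',robot,'s4')
g=o['tool_pos']-[0,0,78]
fit(['c4'],g,35);fit(['s4'],g,35);fit(['c4'],g,28)
```

```text
10.975 [ 427.88573585 -225.02113613  185.02688575] [-1.79984332e+02  2.47248841e-02 -1.08735269e+00] [-1.0558498  -0.91888968  0.87552263]
[817] tilt 30.1 side 0.8 off [17.   0.  -6.3] rms 2.5 rim [ 499.4 -226.4   12.9]
[361] tilt 29.6 side 0.6 off [17.4 -2.8 -8.6] rms 2.6 rim [ 497.9 -229.    14.5]
[751] tilt 29.4 side 0.8 off [16.9  0.  -6.8] rms 2.4 rim [ 497.8 -226.5   12.8]
```

carry_out --motion '[{"dp": [-4.3,0,1.5],"roll": -0.0},{"dp": [-4.3,0,1.6],"roll": 0},{"dp": [-4.3,0,1.8],"roll": 0},{"dp": [0,0,0],"roll": 0},{"dp": [0,0,0],"roll": 0}]'

```text
clock: 11.7
tool_pos: [414.6, -224.8, 179.9]
ee_rot: [-180.0, 0.1, -1.1]
contact_force: [-0.8, -0.7, -0.1]
gripper_width: 39.5
finger_force: 6.0
```

carry_out --motion '[{"dp": [0,0,0],"roll": 0},{"dp": [0,0,0],"roll": 0},{"dp": [0,0,-10],"roll": 0},{"dp": [0,0,-25],"roll": 0},{"dp": [0,0,-25],"roll": 0}]' --force 55

```text
clock: 12.32
tool_pos: [415.0, -224.7, 241.1]
ee_rot: [-180.0, -0.0, -1.1]
contact_force: [0.4, -0.3, -1.3]
gripper_width: 39.0
finger_force: 55.0
```

```bash
cat > m.py <<'E'
from rig import robot
from h import *
import sys
o=robot.get_obs();print(o['clock'],o['tool_pos'],o['ee_rot'],o['contact_force'])
t=sys.argv[1];save('scene',robot,'c'+t);save('side',robot,'s'+t)
g=o['tool_pos']-[0,0,78];th=float(sys.argv[2])
L=np.array([650,-167,149.5])
for ks in(['c'+t],['s'+t],['c'+t,'s'+t]):
    x,a=fit(ks,g,th)
    gp=g+[x[2],x[3],0];rim=gp-a*(115+x[4]);spot=rim-80*a;print('   a',a.round(3),'spot',spot.round(1),'L-spot',(L-spot).round(1))
E
python3 m.py 5 35
```

```text
12.325 [ 415.04568778 -224.68764927  241.06076854] [-1.79980305e+02 -6.26620853e-03 -1.09567720e+00] [ 0.39415061 -0.2961393  -1.31015286]
[779] tilt 35.3 side 0.5 off [20.8 -0.1 -8.5] rms 2.3 rim [ 497.4 -225.8   76.2]
   a [-0.578  0.009  0.816] spot [ 543.7 -226.5   10.9] L-spot [106.3  59.5 138.6]
[377] tilt 35.1 side 0.7 off [ 26.7  -4.1 -12. ] rms 2.9 rim [ 500.9 -230.    78.8]
   a [-0.575  0.012  0.818] spot [ 546.8 -230.9   13.3] L-spot [103.2  63.9 136.2]
[779, 377] tilt 35.4 side 0.2 off [22.  -1.8 -9. ] rms 3.2 rim [ 498.4 -226.9   76.6]
   a [-0.579  0.004  0.816] spot [ 544.7 -227.2   11.3] L-spot [105.3  60.2 138.2]
```

carry_out --motion '[{"dp": [0,0,-20],"roll": 0},{"dp": [0,0,-32],"roll": 0},{"dp": [0,0,-35],"roll": 0},{"dp": [0,0,-32],"roll": 0},{"dp": [0,0,-18],"roll": 0}]'

```text
clock: 13.05
tool_pos: [415.2, -225.0, 378.2]
ee_rot: [180.0, -0.1, -1.1]
contact_force: [-0.7, 0.1, -2.2]
gripper_width: 39.1
finger_force: 55.0
```

carry_out --motion '[{"dp": [15,-9,0],"roll": 0},{"dp": [25,-15,0],"roll": 0},{"dp": [28,-16.5,0],"roll": 0},{"dp": [24,-14,0],"roll": 0},{"dp": [12.2,-7.2,0],"roll": 0}]'

```text
clock: 13.68
tool_pos: [521.3, -163.5, 374.5]
ee_rot: [-179.9, 0.2, -1.0]
contact_force: [0.6, 0.2, -1.8]
gripper_width: 39.1
finger_force: 55.0
```

```bash
python3 m.py 6 35
python3 - <<'E'
from rig import robot
from h import *
p=save('wrist',robot,'w6');cv2.imwrite('pics/w6.png',p[...,::-1])
E
```

```text
13.675 [ 521.26647    -163.47322506  374.49263792] [-179.87267503    0.20947664   -0.99369141] [ 0.58378241  0.19179943 -1.81444651]
[1079] tilt 35.3 side 0.6 off [20.7  0.1 -9.6] rms 1.9 rim [ 602.8 -164.5  210.5]
   a [-0.578  0.011  0.816] spot [ 649.1 -165.4  145.2] L-spot [ 0.9 -1.6  4.3]
[473] tilt 34.6 side 0.9 off [ 23.6  -1.5 -11.9] rms 2.6 rim [ 603.5 -166.7  211.7]
   a [-0.568  0.016  0.823] spot [ 648.9 -168.   145.9] L-spot [1.1 1.  3.6]
[1079, 473] tilt 35.3 side 0.8 off [21.2 -0.5 -9.6] rms 2.3 rim [ 603.5 -165.3  210.5]
   a [-0.578  0.013  0.816] spot [ 649.7 -166.4  145.2] L-spot [ 0.3 -0.6  4.3]
```

View pics/w6.png

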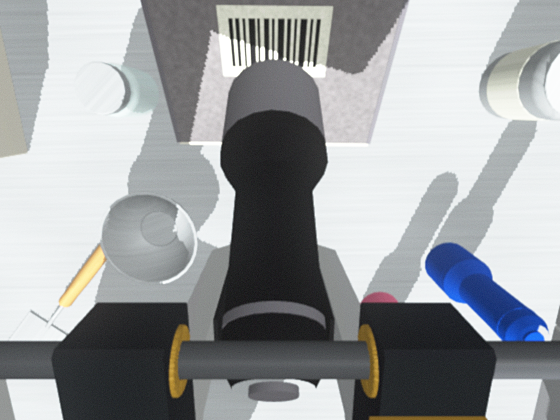

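carry_out --motion '[{"dp": [0,0,0],"roll": 0},{"dp": [0,0,0],"roll": 0},{"dp": [0,0,0],"roll": 0},{"dp": [0,0,0],"roll": 0},{"dp": [0,0,0],"roll": 0}]'

```text
clock: 14.45
tool_pos: [520.3, -165.3, 377.3]
ee_rot: [180.0, -0.0, -1.1]
contact_force: [-0.3, -0.1, -2.6]
gripper_width: 39.0
finger_force: 55.0
```

```bash
python3 m.py 7 35
```

```text
14.45 [ 520.2809134  -165.28178909  377.28589579] [ 1.79992863e+02 -1.38142830e-02 -1.11167140e+00] [-0.31063498 -0.12478296 -2.63116386]
[1070] tilt 35.4 side 0.6 off [20.9 -0.5 -9.3] rms 1.9 rim [ 602.5 -166.9  213.2]
   a [-0.58   0.01   0.815] spot [ 648.9 -167.7  148. ] L-spot [1.1 0.7 1.5]
[467] tilt 34.8 side 1.0 off [ 22.9  -2.4 -11.7] rms 2.8 rim [ 602.2 -169.4  214.5]
   a [-0.571  0.017  0.821] spot [ 647.9 -170.7  148.9] L-spot [2.1 3.7 0.6]
[1070, 467] tilt 35.5 side 0.8 off [21.3 -1.1 -9.4] rms 2.3 rim [ 602.9 -167.8  213.3]
   a [-0.581  0.013  0.814] spot [ 649.3 -168.8  148.2] L-spot [0.7 1.8 1.3]
```

carry_out --motion '[{"dp": [1,-1,-1],"roll": 0},{"dp": [0,0,0],"roll": 0},{"dp": [0,0,0],"roll": 0},{"dp": [0,0,0],"roll": 0},{"dp": [0,0,0],"roll": 0}]'

```text
clock: 15.18
tool_pos: [521.4, -164.2, 378.1]
ee_rot: [-180.0, 0.0, -1.1]
contact_force: [0.1, 0.3, -2.1]
gripper_width: 38.9
finger_force: 55.0
```

carry_out --motion '[{"dp": [0,0,0],"roll": 0},{"dp": [0,0,0],"roll": 0},{"dp": [0,0,0],"roll": 0},{"dp": [0,0,0],"roll": 0},{"dp": [0,0,0],"roll": 0}]'

```text
clock: 15.8
tool_pos: [521.4, -164.2, 378.1]
ee_rot: [-180.0, 0.0, -1.1]
contact_force: [-0.0, -0.3, -3.2]
gripper_width: 39.3
finger_force: 55.0
```

carry_out --motion '[{"dp": [0,0,0],"roll": 0},{"dp": [0,0,0],"roll": 0},{"dp": [0,0,0],"roll": 0},{"dp": [0,0,0],"roll": 0},{"dp": [0,0,0],"roll": 0}]'

```text
clock: 16.42
tool_pos: [521.4, -164.2, 378.1]
ee_rot: [180.0, 0.0, -1.1]
contact_force: [0.2, -0.3, -2.8]
gripper_width: 39.0
finger_force: 55.0
```

carry_out --motion '[{"dp": [0,0,0],"roll": 0},{"dp": [0,0,0],"roll": 0},{"dp": [0,0,0],"roll": 0},{"dp": [0,0,0],"roll": 0},{"dp": [0,0,0],"roll": 0}]'

```text
clock: 17.05
tool_pos: [521.4, -164.2, 378.2]
ee_rot: [180.0, -0.0, -1.1]
contact_force: [0.1, 0.4, -1.6]
gripper_width: 39.3
finger_force: 55.0
```

carry_out --motion '[{"dp": [0,0,0],"roll": 0},{"dp": [0,0,0],"roll": 0},{"dp": [0,0,0],"roll": 0},{"dp": [0,0,0],"roll": 0},{"dp": [0,0,0],"roll": 0}]'

```text
clock: 17.68
tool_pos: [521.4, -164.2, 378.2]
ee_rot: [180.0, 0.0, -1.1]
contact_force: [-0.5, 0.7, -2.5]
gripper_width: 39.5
finger_force: 55.0
```

carry_out --motion '[{"dp": [-6,-15,0],"roll": 0},{"dp": [-10,-25,0],"roll": 0},{"dp": [-12,-30,0],"roll": 0},{"dp": [-13,-33,0],"roll": 0},{"dp": [-13.5,-33,0],"roll": 0}]'

```text
clock: 18.3
tool_pos: [468.0, -24.6, 378.2]
ee_rot: [-180.0, -0.0, -1.0]
contact_force: [0.2, -0.3, -2.1]
gripper_width: 38.9
finger_force: 55.0
```

carry_out --motion '[{"dp": [-13.5,-33,8],"roll": 0},{"dp": [-13,-33,15],"roll": 0},{"dp": [-12,-30,17],"roll": 0},{"dp": [-10,-25,17],"roll": 0},{"dp": [-5.6,-15,18],"roll": 0}]'

```text
clock: 18.92
tool_pos: [416.1, 112.2, 302.9]
ee_rot: [-180.0, -0.0, -0.9]
contact_force: [0.8, 0.4, -2.9]
gripper_width: 39.3
finger_force: 55.0
```

carry_out --motion '[{"dp": [0,0,35],"roll": 0},{"dp": [0,0,35],"roll": 0},{"dp": [0,0,27],"roll": 0},{"dp": [0,0,15],"roll": 0},{"dp": [0,0,5],"roll": 0}]'

```text
clock: 19.55
tool_pos: [417.2, 110.4, 185.8]
ee_rot: [-180.0, 0.1, -1.1]
contact_force: [-0.0, 0.6, -3.0]
gripper_width: 39.1
finger_force: 55.0
```

carry_out --motion '[{"dp": [0,0,1],"roll": 0},{"dp": [0,0,1],"roll": 0},{"dp": [0,0,1],"roll": 0},{"dp": [0,0,1],"roll": 0},{"dp": [0,0,0],"roll": 0}]'

```text
clock: 20.18
tool_pos: [418.0, 109.8, 182.1]
ee_rot: [-180.0, 0.0, -1.1]
contact_force: [0.0, 0.3, -1.6]
gripper_width: 39.1
finger_force: 55.0
```

```bash
python3 m.py 8 35
```

```text
20.175 [418.02346858 109.76932789 182.14585186] [-1.79999061e+02  4.17135973e-03 -1.11063147e+00] [ 0.04369741  0.26908322 -1.6084246 ]
[842] tilt 35.2 side 0.7 off [21.1 -0.1 -8.8] rms 2.0 rim [500.3 108.3  17.4]
   a [-0.577  0.012  0.817] spot [546.5 107.3 -47.9] L-spot [ 103.5 -274.3  197.4]
[244] tilt 49.6 side 5.0 off [-4.2  4.  11.4] rms 2.9 rim [509.7 102.8  22.5]
   a [-0.758  0.087  0.646] spot [570.4  95.9 -29.2] L-spot [  79.6 -262.9  178.7]
[842, 244] tilt 35.1 side 1.2 off [21.4 -0.5 -8.4] rms 2.2 rim [500.8 107.   17. ]
   a [-0.575  0.021  0.818] spot [546.8 105.3 -48.5] L-spot [ 103.2 -272.3  198. ]
```

carry_out --motion '[{"dp": [0,0,1.5],"roll": 0},{"dp": [0,0,1.5],"roll": 0},{"dp": [0,0,0],"roll": 0},{"dp": [0,0,0],"roll": 0},{"dp": [0,0,0],"roll": 0}]'

```text
clock: 20.9
tool_pos: [418.1, 109.9, 179.5]
ee_rot: [-180.0, -0.0, -1.1]
contact_force: [-2.1, -0.3, 4.3]
gripper_width: 39.0
finger_force: 55.0
```

carry_out --motion '[{"dp": [0,0,0],"roll": 0},{"dp": [0,0,0],"roll": 0},{"dp": [8.2,0,-2.7],"roll": 0},{"dp": [8.4,0,-2.6],"roll": 0},{"dp": [8.6,0,-2.1],"roll": 0}]' --force 7

```text
clock: 21.52
tool_pos: [443.7, 109.3, 186.7]
ee_rot: [-180.0, -0.0, -1.1]
contact_force: [-1.3, -1.0, 2.4]
gripper_width: 39.4
finger_force: 7.0
```

carry_out --motion '[{"dp": [8.6,0,-1.7],"roll": 0},{"dp": [8.7,0,-1.1],"roll": 0},{"dp": [8.8,0,-0.6],"roll": 0},{"dp": [0,0,0],"roll": 0},{"dp": [0,0,0],"roll": 0}]'

```text
clock: 22.15
tool_pos: [469.8, 108.8, 189.9]
ee_rot: [-180.0, -0.1, -1.1]
contact_force: [0.5, 0.4, -1.0]
gripper_width: 39.6
finger_force: 7.0
```

```bash
python3 m.py 9 15 | grep tilt
```

```text
[838] tilt 15.1 side -0.1 off [ 7.2 -0.2 -5.6] rms 2.1 rim [505.4 108.9   6.2]
[352] tilt 15.0 side 0.8 off [ 6.3 -2.  -8.3] rms 2.0 rim [503.8 105.5   8.8]
[838, 352] tilt 14.9 side 0.7 off [ 7.1 -0.4 -6.3] rms 2.2 rim [504.9 107.1   6.9]
```

carry_out --motion '[{"dp": [8.8,0,0],"roll": 0},{"dp": [8.8,0,0.3],"roll": 0},{"dp": [8.8,0,0.6],"roll": 0},{"dp": [8.7,0,1.5],"roll": 0},{"dp": [1.5,0,1.5],"roll": 0}]'

```text
clock: 22.88
tool_pos: [507.4, 108.1, 186.6]
ee_rot: [-180.0, -0.1, -1.1]
contact_force: [-1.1, -0.5, 5.1]
gripper_width: 39.6
finger_force: 7.0
```

carry_out --motion '[{"dp": [0,0,0],"roll": 0},{"dp": [0,0,0],"roll": 0},{"dp": [0,0,0],"roll": 0},{"dp": [0,0,0],"roll": 0},{"dp": [0,0,0],"roll": 0}]' --force 3

```text
clock: 23.5
tool_pos: [506.4, 108.1, 186.6]
ee_rot: [180.0, -0.1, -1.1]
contact_force: [1.5, -0.1, 3.7]
gripper_width: 39.6
finger_force: 3.0
```

```bash
python3 m.py 10 0 | grep -v spot
```

```text
23.5 [506.36754806 108.12004256 186.62339653] [ 1.79998146e+02 -8.50365885e-02 -1.09754820e+00] [ 1.4983983  -0.11470209  3.68527701]
[631] tilt 0.3 side 0.1 off [-0.5  0.1 -6.1] rms 2.2 rim [ 5.065e+02  1.081e+02 -3.000e-01]
[444] tilt 0.5 side -0.0 off [-2.  -2.3 -7.2] rms 2.2 rim [505.3 105.8   0.8]
[631, 444] tilt 0.2 side 0.7 off [-0.8 -0.4 -7. ] rms 2.3 rim [505.9 106.4   0.6]
```

carry_out --motion '[{"dp": [0,0,0],"roll": 0},{"dp": [0,0,0],"roll": 0},{"dp": [0,0,-2],"roll": 0},{"dp": [0,0,-2],"roll": 0},{"dp": [0,0,0],"roll": 0}]' --claw 50

```text
clock: 24.22
tool_pos: [506.0, 108.1, 190.3]
ee_rot: [-180.0, -0.0, -1.1]
contact_force: [-0.6, -0.4, 0.1]
gripper_width: 50.1
finger_force: 0.0
```

carry_out --motion '[{"dp": [0,0,0],"roll": 0},{"dp": [0,0,0],"roll": 0},{"dp": [0,0,0],"roll": 0},{"dp": [0,0,0],"roll": 0},{"dp": [0,0,0],"roll": 0}]' --claw 30 --force 30

```text
clock: 24.85
tool_pos: [505.9, 108.1, 190.1]
ee_rot: [180.0, 0.0, -1.1]
contact_force: [-0.7, 0.5, 0.5]
gripper_width: 39.8
finger_force: 30.0
```

carry_out --motion '[{"dp": [0,0,-15],"roll": 0},{"dp": [0,0,-30],"roll": 0},{"dp": [0,0,-30],"roll": 0},{"dp": [0,0,-20],"roll": 0},{"dp": [0,0,-5],"roll": 0}]'

```text
clock: 25.48
tool_pos: [506.7, 108.2, 292.2]
ee_rot: [-180.0, -0.2, -1.1]
contact_force: [0.1, -0.2, -1.9]
gripper_width: 39.5
finger_force: 30.0
```

```bash
python3 m.py 11 0 | grep -v spot
```

```text
25.475 [506.65869922 108.23237351 292.2284344 ] [-179.98353403   -0.21533143   -1.09493071] [ 0.14273956 -0.21549719 -1.85308554]
[894] tilt 0.1 side 0.2 off [ 1.2  0.3 -2. ] rms 2.0 rim [508.  108.1 101.3]
[549] tilt 0.2 side 0.5 off [-0.4 -1.6 -2.6] rms 2.0 rim [506.6 105.7 101.9]
[894, 549] tilt 0.1 side 0.6 off [ 0.8 -0.1 -2.6] rms 2.1 rim [507.7 107.  101.8]
```

carry_out --motion '[{"dp": [-15,-20,0],"roll": 0},{"dp": [-15,-42,0],"roll": 0},{"dp": [-13,-48,0],"roll": 0},{"dp": [-9,-42,0],"roll": 0},{"dp": [-3.7,-18.9,0],"roll": 0}]'

```text
clock: 26.2
tool_pos: [452.1, 281.6, 288.6]
ee_rot: [179.9, 0.2, -1.0]
contact_force: [0.3, -0.2, -2.5]
gripper_width: 39.4
finger_force: 30.0
```

carry_out --motion '[{"dp": [0,0,10],"roll": 0},{"dp": [0,0,10],"roll": 0},{"dp": [0,0,5],"roll": 0},{"dp": [0,0,0],"roll": 0},{"dp": [0,0,0],"roll": 0}]'

```text
clock: 26.82
tool_pos: [453.9, 279.6, 265.3]
ee_rot: [-180.0, -0.0, -1.2]
contact_force: [-0.6, -0.1, -2.4]
gripper_width: 39.5
finger_force: 30.0
```

```bash
python3 m.py 12 0 | grep -v spot
python3 - <<'E'
from h import *
a,_,_=load('c12');b,_,_=load('s12')
cv2.imwrite('pics/c12.png',np.hstack([cv2.resize(a[130:260,300:430],None,fx=3,fy=3),cv2.resize(b[200:330,180:310],None,fx=3,fy=3)])[...,::-1])
E
```

```text
26.825 [453.90418251 279.64284279 265.31700405] [-1.79989057e+02 -2.83384654e-02 -1.15444864e+00] [-0.61580058 -0.12548918 -2.43432128]
[913] tilt -0.1 side 0.1 off [ 1.   0.3 -1.5] rms 2.0 rim [454.7 279.7  73.8]
[580] tilt -0.0 side 0.5 off [-0.  -1.5 -3.2] rms 1.7 rim [453.8 277.1  75.5]
[913, 580] tilt -0.1 side 0.4 off [ 0.7 -0.3 -2.2] rms 2.0 rim [454.5 278.5  74.5]
```

View pics/c12.png

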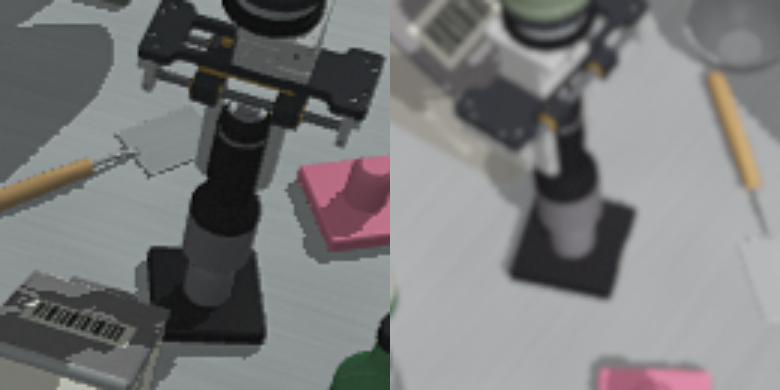

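carry_out --motion '[{"dp": [0.7,-0.3,4],"roll": 0},{"dp": [0,0,7],"roll": 0},{"dp": [0,0,7],"roll": 0},{"dp": [0,0,6],"roll": 0},{"dp": [0,0,4],"roll": 0}]'

```text
clock: 27.55
tool_pos: [454.0, 280.3, 236.3]
ee_rot: [180.0, 0.1, -1.1]
contact_force: [-0.0, 0.5, -2.3]
gripper_width: 39.2
finger_force: 30.0
```

carry_out --motion '[{"dp": [0,0,6],"roll": 0},{"dp": [0,0,6],"roll": 0},{"dp": [0,0,6],"roll": 0},{"dp": [0,0,4],"roll": 0},{"dp": [0,0,2],"roll": 0}]'

```text
clock: 28.18
tool_pos: [454.1, 280.3, 212.7]
ee_rot: [180.0, 0.0, -1.1]
contact_force: [0.3, -0.2, -2.5]
gripper_width: 39.4
finger_force: 30.0
```

carry_out --motion '[{"dp": [0,0,1.5],"roll": 0},{"dp": [0,0,1.5],"roll": 0},{"dp": [0,0,1],"roll": 0},{"dp": [0,0,1],"roll": 0},{"dp": [0,0,0],"roll": 0}]'

```text
clock: 28.8
tool_pos: [454.3, 280.4, 208.1]
ee_rot: [-180.0, -0.0, -1.1]
contact_force: [0.2, -0.6, -1.6]
gripper_width: 39.9
finger_force: 30.0
```

Lower to contact, then release.

carry_out --motion '[{"dp": [0,0,0.7],"roll": 0},{"dp": [0,0,0.7],"roll": 0},{"dp": [0,0,0.6],"roll": 0},{"dp": [0,0,0],"roll": 0},{"dp": [0,0,0],"roll": 0}]'

```text
clock: 29.42
tool_pos: [454.3, 280.4, 208.0]
ee_rot: [180.0, -0.0, -1.1]
contact_force: [-3.9, -2.1, 10.2]
gripper_width: 39.6
finger_force: 30.0
```

```bash
python3 m.py 13 0 | grep -v spot
```

```text
29.425 [454.34892627 280.44150423 208.02016383] [ 1.79997789e+02 -2.31069149e-02 -1.09150569e+00] [-3.94699482 -2.10276779 10.24726616]
[950] tilt 0.2 side -0.1 off [ 1.1  0.1 -1. ] rms 3.5 rim [455.7 280.7  16. ]
[718] tilt -0.2 side -1.5 off [-0.6 -3.  -2.5] rms 4.6 rim [453.5 280.3  17.6]
[950, 718] tilt -0.1 side -0.4 off [ 0.6 -0.7 -2.2] rms 4.1 rim [454.8 280.5  17.3]
```

carry_out --motion '[{"dp": [0,0,-0.8],"roll": 0},{"dp": [0,0,0],"roll": 0},{"dp": [0,0,0],"roll": 0},{"dp": [0,0,0],"roll": 0},{"dp": [0,0,0],"roll": 0}]' --force 5

```text
clock: 30.15
tool_pos: [454.6, 280.4, 208.0]
ee_rot: [-180.0, -0.1, -1.1]
contact_force: [-0.7, -1.3, 6.4]
gripper_width: 39.7
finger_force: 5.0
```

carry_out --motion '[{"dp": [0,0,0],"roll": 0},{"dp": [0,0,0],"roll": 0},{"dp": [0,0,0],"roll": 0},{"dp": [0,0,0],"roll": 0},{"dp": [0,0,0],"roll": 0}]' --claw 75

```text
clock: 30.78
tool_pos: [454.2, 280.4, 206.7]
ee_rot: [180.0, 0.0, -1.1]
contact_force: [0.2, -0.0, 0.6]
gripper_width: 75.1
finger_force: 0.0
```

carry_out --motion '[{"dp": [0,0,-10],"roll": 0},{"dp": [0,0,-25],"roll": 0},{"dp": [0,0,-35],"roll": 0},{"dp": [0,0,-40],"roll": 0},{"dp": [0,0,-30],"roll": 0}]'

```text
clock: 31.4
tool_pos: [454.6, 280.5, 349.7]
ee_rot: [-179.9, -0.2, -1.1]
contact_force: [0.7, 0.7, 0.2]
gripper_width: 74.8
finger_force: 0.0
```

Run:
```python
from rig import robot
from h import *
o=robot.get_obs();print(o['clock'],o['tool_pos'],o['gripper_width'])
a=save('scene',robot,'c14');b=save('side',robot,'s14')
fit(['c14'],[455,280,133],0);fit(['s14'],[455,280,133],0)
for k in('c14','s14'):
    p,w=cloud(k);m=(np.hypot(w[...,0]-455,w[...,1]-280)<30)&(w[...,2]<230);print('top',np.nanpercentile(w[m][:,2],[99]))
cv2.imwrite('pics/end.png',np.hstack([a[60:360,80:480],b[60:360,130:530]])[...,::-1])
```

```text
31.4 [454.55296755 280.53772966 349.73820276] 74.81300087890385
[837] tilt 0.0 side 0.0 off [0.1 0.4 0.9] rms 2.3 rim [455.1 280.3  17.1]
[673] tilt -0.2 side -0.7 off [-1.3 -2.5 -0.2] rms 3.4 rim [453.4 278.9  18.2]
top [192.10211267]
top [194.15204221]
```

View pics/end.png

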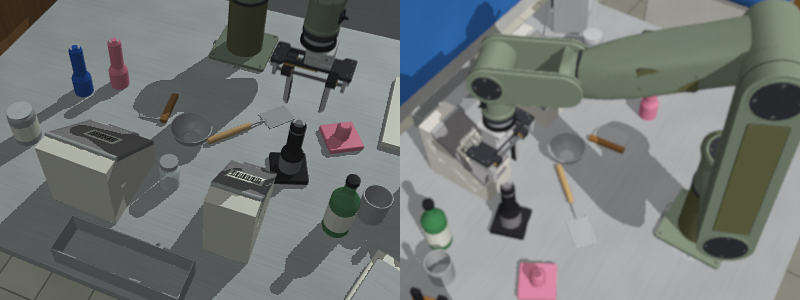

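Scanner stands upright, fully down on the black charger (scene crop ~(291,155)), gripper clear, everything else in place. Handing in.

```bash
python3 -c "
from rig import robot
print(robot.finish_job())"
```

```text
the job is handed in; nothing more can be done
None
```

The scanner was held still for about 3 s, square to the wide bin's label to within about 1° and 8 cm away as measured. It now stands upright and fully down on the black charger, released, and the job was handed in at about 31.5 s; no verdict was returned.

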